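Open the bayonet cover of a filter pot

ROBOT

A 6-joint arm with a two-finger parallel gripper is mounted at the origin on the work surface. World frame = base frame: x ahead of the robot, y to its left, z up, the work surface at z = 0. Lengths are in m, angles in rad, forces in N, time in s.
With the tool pointing down it reaches from about 0.3 to 0.875 m from the base axis. Payload 6.4 kg.
Tool frame: the origin (TCP) lies between the finger pads; the fingertips stand 25 mm ahead of it and the grasp point (between the pads) lies 6 mm ahead of it; z points along the fingers, y is the line along which they close (so a half turn about z gives the same grasp; the last joint's range is limited). The gripper opens to 85 mm and grips with 20 to 120 N. Pads are 22 mm wide; open, the fingers measure 114 mm over their backs; the gripper's body (76 mm by 85 mm) begins 54 mm behind the grasp point. The pads swing forward as they close: fully open they stand 13 mm farther back than shut.
Start: joints at [1.082, 0.181, 1.607, -0, 1.354, -0.206], TCP at [0.16, 0.552, 0.256] pointing down, gripper open.
Joint ranges: [-2.99, 2.99], [-0.89, 2.07], [0.3, 2.58], [-1.14, 4.28], [0, 2.63], [-3.12, 3.12]. Speed limits (rad/s): [2.57, 2.57, 3.01, 3.14, 3.14, 3.14].

INTERFACE

Orientations are given as a unit quaternion [w, x, y, z].
In Python, from bench import ctrl gives the robot as it stands.
- The arm moves only by the tool servo_tool, never from a script. Its argument "series" is text: rows parted by semicolons, each of 7 numbers parted by spaces: the gripper command: -1 is fully open, 1 is shut, values between are in proportion, then the shift along the tool's x, y, z in m, then the turn, a rotation vector about the tool's x, y, z in degrees. A call has 1 to 12 rows; each row is the pose to reach, as a shift and turn from the pose commanded when the call began, along the tool's axes at that moment; what a row does not reach only later rows make up. A row lasts 1/12 s, in which the tool goes at most 41.7 mm and 7.16 degrees, less where a joint would pass 70% of its speed; a pose out of reach is approached as far as the arm can. A call with a gripper value outside its range is refused whole. The fingers move at their own pace and stop on an object; the grip force is fixed at half the most. Time passes only in rows, so rows that repeat a pose let the fingers close. It gives the time, the measured TCP pose, the force, the opening and the grip force at its end, in the units of the state.
- ctrl.get_obs(): the state, without advancing time (a new reading comes with each control period).
- ctrl.camera(name): name is "side" or "top"; returns a dict with "img" (480x640x3 uint8, red, green, blue), "z_map" (480x640 float32, m along the optical axis (not along the pixel's ray), 0 where there is no reading), "fovy" (degrees; the focal length in pixels is half the picture's height over the tangent of half this angle, whatever the lens; pixels are square), "cx", "cy" (the principal point, pixels), "extrinsics" (4x4, takes a point from camera to world coordinates). Camera axes: x right, y down, z forward; pixel columns grow to the right and rows downward; lengths in m; the calibration is good to about 2 mm. A picture is of the moment at which its call begins.
- ctrl.hand_in(): hands the job in; it is judged then, once.
The state is a dict: "time_s": time; "q": joint angles; "dq": joint speeds; "joint_efforts": joint torques, N m; "eef_pos": TCP position; "eef_rot": TCP orientation; "wrist_force": force on the tool from outside, world axes, zero at the start; "torque": the same for the moment, N m; "opening": opening from 0.0 (shut) to 1.0 (fully open); "grasp_force": force on a finger pad.
Only numpy, scipy, OpenCV 4.12 (cv2) and the standard library are available. Lean on these libraries where they do the work, as an engineer would, in place of code of your own. Each camera call takes 0.05 s, during which the arm holds its last target. There are 200 camera calls.

TASK

Take the cover off the low, wide filter pot, the one whose cover has a straight grip bar: push the cover down against its spring, turn it a quarter turn counter-clockwise (seen from above) so that it comes free of its lugs, lift it out and set it down gently in the shallow white tray, flat on its underside with the bar on top, and let go. Do not touch the taller, slimmer pot with the round knob.

Things in the scene. Friction and masses are not known exactly. Their poses are not given: they have to be found in the camera images.
- pot: Low round grey filter pot, fixed, 116 mm across, rim 64 mm high. Origin: centre of underside, on the table; +x along its outlet pipe (89 mm out). On the rim, at +x and -x, two steel claws: tops 92 mm high, 41 to 58 mm from the axis, each from 26 degrees clockwise to 50 counter-clockwise of x. A spring inside (400 N/m) lifts the cover. Locked cover: its origin 54 mm above the pot's, x axes parallel (2 degrees).
- cover: Loose aluminium plug, 75 mm across, 36 high, 0.2 kg. Origin: centre of underside. Along x: black grip bar on top (56 long, 14 wide, 36 to 66 mm above origin) and two lugs reaching 50 mm from the axis. To free: push 5 to 14 mm down (9 is good; 7 to 12 N), turn 65 to 115 degrees counter-clockwise (85 is good) kept down. It then rises to 6 mm above locked height; clears the claws 40 mm above it.
- tray: Shallow open tray of white painted metal, fixed: 170 mm (x) by 180 mm (y), 22 mm high, walls and floor 4 mm thick. Origin: centre of its underside, on the table; z up; the inner floor is 4 mm above the origin (within 1 mm).
- tall_pot: The other filter pot, to be left alone: 94 mm across, 144 mm high, fixed, with a round black knob of 40 mm on its lid. Origin: centre of its underside, on the table.
Not all that is in view belongs to the job. What is shaped like the cover but blue or brown is not meant. There is more than one size of the tray; the job needs the larger.

How it is judged:
On the way, in this order (a step that is already met when the one before it is completed fails the run):
1. the cover is turned free of its claws while still in the pot (angle between the x axis of cover and the x axis of pot, either way round above 1.05 rad and horizontal distance between cover and pot below 0.012 m and z of cover in the frame of pot below 0.07 m), for 0.05 s.
2. the cover is lowered into the tray while held in the fingers (horizontal distance between cover and tray below 0.075 m and z of cover in the frame of tray below 0.025 m and contact force between the fingers and cover above 0.5 N), for 0.05 s.
At the end, for the whole second after the job is handed in: The cover stands in the tray at rest, within 75 mm of its centre, flat on the tray's floor (within 8 mm) with the bar on top (within 10 degrees of upright), and is released (horizontal distance between cover and tray below 0.075 m and z of cover in the frame of tray between 0 and 0.012 m and angle between cover's own z axis and vertical below 0.17 rad and linear speed of cover below 0.02 m/s); the robot touches nothing.
It fails at once if the taller pot with the round knob is touched (over 2 N) (contact force between tall_pot and the fingers above 2 N or contact force between tall_pot and the arm above 2 N or contact force between tall_pot and cover above 2 N).
It also fails if it takes over 48 s, if anything falls off the work surface, if the arm or the gripper's body presses on something with over 40 N, if the wrist force passes 120 N, or if a joint passes its speed limit or range.

## Working session

There is one attempt and no reset: what is moved stays moved. The work goes in short steps, Python scripts to look and compute and a tool call to move; the robot and the scene stay as the last step left them, time stands still between calls to the robot, and variables do not carry over. Pictures are saved under pics/ and viewed, at most 10 in all, crops included, and the job is handed in when it is done.

Besides the shell and the picture viewer there is one more tool, called as name(argument=value, ...) on one line, values as JSON. servo_tool: Moves the arm, as the interface text tells. Its arguments: {"type":"object","properties":{"series":{"type":"string"}},"required":["series"]}

```bash
mkdir -p pics; cat > h.py <<'E'
import numpy as np, cv2
from bench import ctrl
def snap(n):
    c=ctrl.camera(n); c['f']=240/np.tan(np.radians(c['fovy'])/2); return c
def cloud(c):
    v,u=np.mgrid[:480,:640]; z=c['z_map']
    p=np.stack([(u-c['cx'])/c['f']*z,(v-c['cy'])/c['f']*z,z],-1)
    w=p@c['extrinsics'][:3,:3].T+c['extrinsics'][:3,3]; w[z==0]=np.nan; return w
def ray(c,u,v,h):
    E=c['extrinsics']; d=E[:3,:3]@np.array([(u-c['cx'])/c['f'],(v-c['cy'])/c['f'],1]); o=E[:3,3]
    return o+d*(h-o[2])/d[2]
E
python3 - <<'E'
from h import *
for n in('top','side'):
    c=snap(n); cv2.imwrite(f'pics/{n}0.png',c['img'][...,::-1]); np.savez(f'{n}0.npz',**c)
    print(n,c['fovy'],c['cx'],c['cy'],c['extrinsics'].round(3).tolist(),(c['z_map']>0).mean())
o=ctrl.get_obs();print({k:np.round(v,3).tolist() for k,v in o.items()})
E
```

```text
top 49.88144835134807 325.537600385516 235.06005516460766 [[0.01, -0.996, 0.085, 0.385], [-1.0, -0.007, 0.031, -0.01], [-0.03, -0.086, -0.996, 0.992], [0.0, 0.0, 0.0, 1.0]] 0.9959700520833333
side 54.23824473319983 321.2355045175943 241.6956703426276 [[-0.904, -0.343, 0.256, 0.214], [-0.428, 0.719, -0.548, 0.535], [0.004, -0.604, -0.797, 0.846], [0.0, 0.0, 0.0, 1.0]] 0.9960579427083334
{'time_s': 0.1, 'q': [1.082, 0.181, 1.608, -0.0, 1.354, -0.206], 'dq': [-0.001, -0.001, -0.001, 0.001, -0.001, 0.001], 'joint_efforts': [-0.0, -44.588, -35.224, -0.0, 0.004, -0.0], 'eef_pos': [0.16, 0.552, 0.255], 'eef_rot': [-0.0, 0.141, 0.99, -0.001], 'wrist_force': [-0.251, 0.175, 0.493], 'torque': [-0.003, 0.011, -0.038], 'grasp_force': 0.0, 'opening': 0.996}
```

View pics/top0.png

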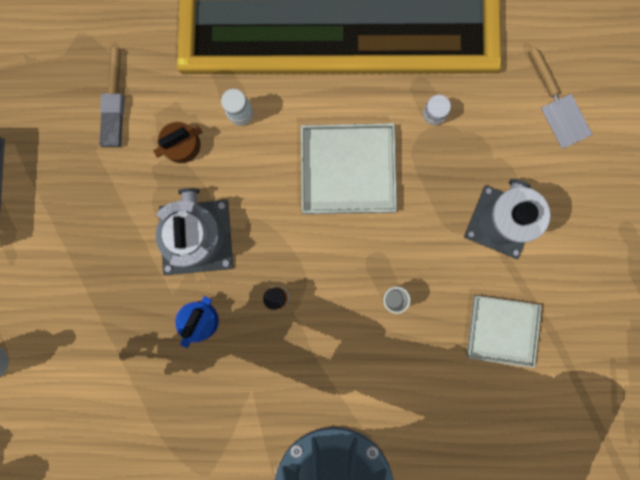

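View pics/side0.png

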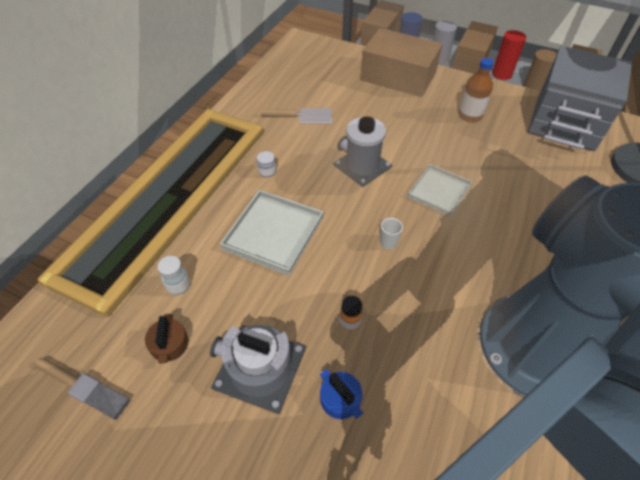

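The top view at 0 shows the following. Covers with a bar are at (185,233) in the grey pot (aluminium), (196,321) blue and (178,142) brown. The tall pot is at (521,213), the large tray at (350,168) and the small one at (506,330). I choose the grey pot at (185,233) and the tray at (350,168). In the side view they appear at (254,345) and (271,230).

```bash
cat > m.py <<'E'
from h import *
C={n:dict(np.load(f'{n}0.npz')) for n in('top','side')}
def mask(c,box,f):
    u0,v0,u1,v1=box; m=np.zeros((480,640),np.uint8); h=cv2.cvtColor(c['img'],cv2.COLOR_RGB2HSV)
    m[v0:v1,u0:u1]=f(h)[v0:v1,u0:u1]*255
    cs,_=cv2.findContours(m,cv2.RETR_EXTERNAL,cv2.CHAIN_APPROX_NONE); return max(cs,key=cv2.contourArea)
dark=lambda h:h[...,2]<55
rs=[]
for n,b in(('top',(165,205,200,260)),('side',(225,325,285,365))):
    c=C[n]; k=mask(c,b,dark); r=cv2.minAreaRect(k); W=cloud(c)
    m=np.zeros((480,640),np.uint8); cv2.drawContours(m,[k],-1,1,-1); p=W[m>0]
    print(n,'bar',r,'z pct',np.nanpercentile(p[:,2],[5,50,90,97]).round(4))
    t=p[p[:,2]>np.nanpercentile(p[:,2],90)-.006]; 
    q=(t[:,:2]*1000).astype(np.float32); R=cv2.minAreaRect(q); e=cv2.PCACompute(q,None)[1][0]
    print(' top face rect mm',np.round(R[0],1),np.round(R[1],1),'ang',np.degrees(np.arctan2(e[1],e[0])).round(1))
    bx=cv2.boxPoints(r); print(' box',bx.round(1).tolist())
    E=c['extrinsics']; u,v=r[0]; rs.append((E[:3,3],E[:3,:3]@[(u-c['cx'])/c['f'],(v-c['cy'])/c['f'],1]))
(o1,d1),(o2,d2)=rs; s=np.linalg.lstsq(np.c_[d1,-d2],o2-o1,rcond=None)[0]
print('triang bar centre',(o1+d1*s[0]).round(4),(o2+d2*s[1]).round(4))
# pot upper parts & tray
W=cloud(C['top'])
for nm,b,lo,hi in(('pot rim',(150,180,240,280),.05,.08),('claws',(150,180,240,280),.082,.096),('cover top',(150,180,240,280),.0,.2)):
    p=W[b[1]:b[3],b[0]:b[2]].reshape(-1,3); q=p[(p[:,2]>lo)&(p[:,2]<hi)]
    (x,y),r=cv2.minEnclosingCircle((q[:,:2]*1000).astype(np.float32)); print(nm,len(q),round(x,1),round(y,1),round(r,1),np.percentile(q[:,2],[50,98]).round(4))
for n,b in(('top',(290,115,408,222)),('side',(212,185,330,277))):
    c=C[n]; k=mask(c,b,lambda h:(h[...,1]<45)&(h[...,2]>110)); r=cv2.minAreaRect(k); W=cloud(c)
    P=np.array([ray(c,u,v,.022)[:2] for u,v in cv2.boxPoints(r)]) if n=='top' else None
    m=np.zeros((480,640),np.uint8); cv2.drawContours(m,[k],-1,1,-1); p=W[m>0]
    R=cv2.minAreaRect((p[~np.isnan(p[:,2])][:,:2]*1000).astype(np.float32)); print(n,'tray',R,'z',np.nanpercentile(p[:,2],[10,50,98]).round(4), P)
c=C['top']['img'][160:300,130:270]; s=C['side']['img'][300:420,190:330]
cv2.imwrite('pics/crop.png',np.hstack([cv2.resize(c,(400,400),interpolation=3),cv2.resize(s,(400,400),interpolation=3)])[...,::-1])
E
python3 m.py
```

```text
top bar ((179.55386352539062, 232.0234832763672), (30.273887634277344, 9.82850170135498), 86.98721313476562) z pct [0.0982 0.1164 0.1197 0.1204]
 top face rect mm [463.9 270.6] [52.2 12.1] ang 5.9
 box [[173.89999389648438, 217.1999969482422], [183.6999969482422, 216.60000610351562], [185.3000030517578, 246.89999389648438], [175.39999389648438, 247.39999389648438]]
side bar ((253.29408264160156, 343.0406494140625), (32.4400749206543, 10.724359512329102), 20.85445785522461) z pct [0.1004 0.1185 0.1213 0.1219]
 top face rect mm [461.8 272.9] [53.2 12.6] ang 4.0
 box [[236.1999969482422, 342.29998779296875], [240.0, 332.29998779296875], [270.3999938964844, 343.79998779296875], [266.5, 353.79998779296875]]
triang bar centre [0.465  0.2715 0.1045] [0.4644 0.2713 0.1044]
pot rim 1074 464.0 272.7 58.6 [0.0624 0.0784]
claws 1835 464.5 272.2 58.6 [0.0891 0.0937]
cover top 5959 479.5 273.4 128.1 [0.0613 0.1178]
top tray ((601.4669799804688, -23.440475463867188), (177.80616760253906, 183.01254272460938), 1.2820888757705688) z [0.     0.0026 0.0214] [[ 0.68125316  0.07020629]
 [ 0.68433188 -0.11152175]
 [ 0.51366422 -0.1138849 ]
 [ 0.50972818  0.06512452]]
side tray ((603.4308471679688, -22.01294708251953), (185.70257568359375, 182.8098907470703), 1.1015620231628418) z [0.0023 0.0047 0.023 ] None
```

View pics/crop.png

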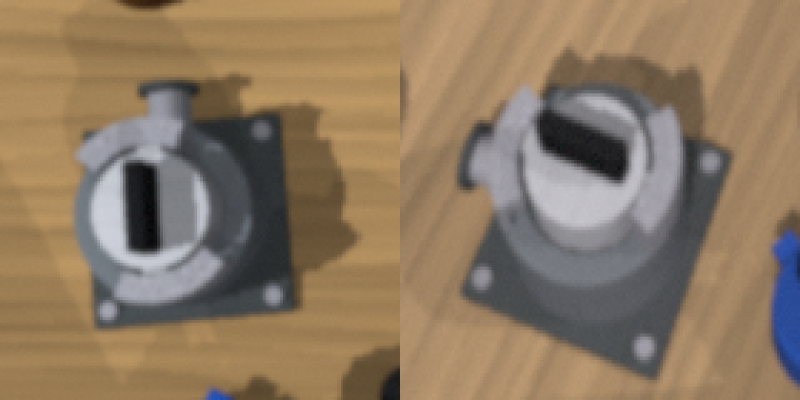

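The crop confirms the choice: an aluminium cover with a straight black bar, two claws and a pipe. The bar centre is at about (150,207) in the crop's left half, and both views put it at (0.4645, 0.272) with its top at z≈0.120 and its axis at about +5°. I'm approaching with tool y at -85°, which leaves joint 6 room for the turn.

servo_tool(series="-1 -0.370 -0.184 0.055 0 0 159; -1 -0.370 -0.184 0.055 0 0 159; -1 -0.370 -0.184 0.055 0 0 159; -1 -0.370 -0.184 0.055 0 0 159; -1 -0.370 -0.184 0.055 0 0 159; -1 -0.370 -0.184 0.055 0 0 159; -1 -0.370 -0.184 0.055 0 0 159; -1 -0.370 -0.184 0.055 0 0 159; -1 -0.370 -0.184 0.055 0 0 159; -1 -0.370 -0.184 0.055 0 0 159; -1 -0.370 -0.184 0.055 0 0 159; -1 -0.370 -0.184 0.055 0 0 159")

```text
time_s: 1.1
eef_pos: [0.4658, 0.2699, 0.2003]
eef_rot: [-0.0, 0.781, 0.624, -0.001]
wrist_force: [-0.4, 0.8, -0.4]
opening: 1.002
grasp_force: 0.0
```

```bash
cat > d.py <<'E'
import sys; from h import *
from scipy.spatial.transform import Rotation as R
x,y,z,a=map(float,sys.argv[1:5]); o=ctrl.get_obs(); r=R.from_quat(o['eef_rot'],scalar_first=True); M=r.as_matrix()
t=np.radians(a); Y=np.array([np.cos(t),np.sin(t),0]); Z=np.array([0,0,-1.]); T=R.from_matrix(np.c_[np.cross(Y,Z),Y,Z])
print('pos',np.round(o['eef_pos'],4),'yaw_y',np.degrees(np.arctan2(M[1,1],M[0,1])).round(1),'tilt',M[:,2].round(3),'q6',round(o['q'][5],2),'F',np.round(o['wrist_force'],1),'open',round(float(o['opening']),3),'grip',round(float(o['grasp_force']),1),'t',round(o['time_s'],2))
print('shift',(M.T@(np.array([x,y,z])-o['eef_pos'])).round(4),'turn',np.degrees((r.inv()*T).as_rotvec()).round(1))
E
python3 d.py .4645 .272 .2 -85
```

```text
pos [0.4658 0.2699 0.2003] yaw_y -12.8 tilt [-0.001 -0.001 -1.   ] q6 0.53 F [-0.4  0.8 -0.4] open 1.002 grip 0.0 t 1.1
shift [ 0.0018 -0.0018  0.0003] turn [-0.   0.1 72.2]
```

servo_tool(series="-1 0 0 0 0 0 73; -1 0 0 0 0 0 73; -1 0 0 0 0 0 73; -1 0 0 0 0 0 73; -1 0 0 0 0 0 73; -1 0 0 0 0 0 73; -1 0 0 0 0 0 73; -1 0 0 0 0 0 73; -1 0 0 0 0 0 73; -1 0 0 0 0 0 73; -1 0 0 0 0 0 73; -1 0 0 0 0 0 73")

```text
time_s: 2.1
eef_pos: [0.4641, 0.2722, 0.201]
eef_rot: [0.0, 0.999, 0.043, -0.0]
wrist_force: [0.4, 0.6, 0.2]
opening: 1.0
grasp_force: 0.0
```

```bash
python3 d.py .4645 .272 .124 -85; python3 - <<'E'
from h import *
t=snap('top');s=snap('side'); cv2.imwrite('pics/a.png',np.hstack([cv2.resize(t['img'][140:320,90:270],(400,400),interpolation=3),cv2.resize(s['img'][200:420,150:370],(400,400),interpolation=3)])[...,::-1])
E
```

```text
pos [0.4641 0.2722 0.201 ] yaw_y -85.0 tilt [-0.001 -0.    -1.   ] q6 1.79 F [0.4 0.6 0.2] open 1.0 grip 0.0 t 2.1
shift [0.0004 0.0002 0.077 ] turn [ 0.  0. -0.]
```

View pics/a.png

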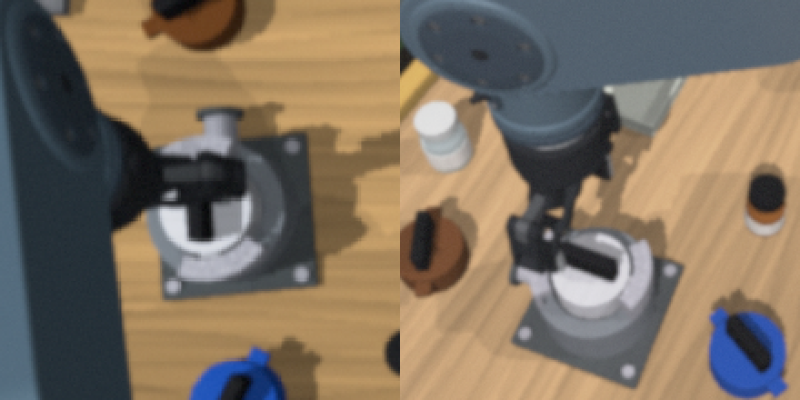

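The picture shows the open fingers straddling the bar (around (205,185) left, (560,250) right), clear of the claws. I'm lowering and closing.

servo_tool(series="-1 0 0 0.025 0 0 0; -1 0 0 0.045 0 0 0; -1 0 0 0.06 0 0 0; -1 0 0 0.07 0 0 0; -1 0 0 0.077 0 0 0; -1 0 0 0.077 0 0 0; 0.3 0 0 0.077 0 0 0; 1 0 0 0.077 0 0 0; 1 0 0 0.077 0 0 0; 1 0 0 0.077 0 0 0; 1 0 0 0.077 0 0 0; 1 0 0 0.077 0 0 0")

```text
time_s: 3.2
eef_pos: [0.4646, 0.2723, 0.1247]
eef_rot: [-0.0, 0.999, 0.042, 0.0]
wrist_force: [-0.1, -0.1, 3.8]
opening: 0.151
grasp_force: 55.1
```

```bash
python3 d.py .4645 .272 .115 -85
```

```text
pos [0.4646 0.2723 0.1247] yaw_y -85.1 tilt [ 0.001  0.    -1.   ] q6 1.8 F [-0.1 -0.1  3.8] open 0.151 grip 55.1 t 3.2
shift [-0.0002  0.0003  0.0097] turn [-0.  -0.  -0.1]
```

servo_tool(series="1 0 0 0.002 0 0 0; 1 0 0 0.004 0 0 0; 1 0 0 0.006 0 0 0; 1 0 0 0.008 0 0 0; 1 0 0 0.009 0 0 0; 1 0 0 0.009 0 0 0; 1 0 0 0.009 0 0 0")

```text
time_s: 3.78
eef_pos: [0.4647, 0.2723, 0.116]
eef_rot: [-0.0, 0.999, 0.042, 0.0]
wrist_force: [-2.8, -1.5, 8.8]
opening: 0.148
grasp_force: 61.3
```

```bash
python3 d.py .4645 .272 .115 0
```

```text
pos [0.4647 0.2723 0.116 ] yaw_y -85.1 tilt [ 0.001  0.    -1.   ] q6 1.8 F [-2.8 -1.5  8.8] open 0.148 grip 61.3 t 3.78
shift [-0.0003  0.0003  0.001 ] turn [  0.   -0.  -85.1]
```

servo_tool(series="1 0 0 0 0 0 -3; 1 0 0 0 0 0 -8; 1 0 0 0 0 0 -13; 1 0 0 0 0 0 -18; 1 0 0 0 0 0 -23; 1 0 0 0 0 0 -28; 1 0 0 0 0 0 -33; 1 0 0 0 0 0 -38; 1 0 0 0 0 0 -43")

```text
time_s: 4.53
eef_pos: [0.4657, 0.2727, 0.1166]
eef_rot: [0.0, 0.913, 0.407, 0.002]
wrist_force: [-0.4, 0.2, 8.2]
opening: 0.146
grasp_force: 61.4
```

```bash
python3 d.py .4645 .272 .115 0
```

```text
pos [0.4657 0.2727 0.1166] yaw_y -41.9 tilt [ 0.003  0.001 -1.   ] q6 1.04 F [-0.4  0.2  8.2] open 0.146 grip 61.4 t 4.53
shift [-0.0013 -0.0004  0.0016] turn [  0.1  -0.1 -41.9]
```

servo_tool(series="1 0 0 0 0 0 -5; 1 0 0 0 0 0 -11; 1 0 0 0 0 0 -17; 1 0 0 0 0 0 -23; 1 0 0 0 0 0 -29; 1 0 0 0 0 0 -35; 1 0 0 0 0 0 -40; 1 0 0 0 0 0 -44; 1 0 0 0 0 0 -44; 1 0 0 0 0 0 -44")

```text
time_s: 5.37
eef_pos: [0.4657, 0.2727, 0.1166]
eef_rot: [0.001, 0.695, 0.719, 0.001]
wrist_force: [0.1, -0.3, 8.6]
opening: 0.146
grasp_force: 61.4
```

```bash
python3 d.py .4645 .272 .13 0; python3 - <<'E'
from h import *
t=snap('top');s=snap('side'); cv2.imwrite('pics/b.png',np.hstack([cv2.resize(t['img'][140:320,90:270],(400,400),interpolation=3),cv2.resize(s['img'][200:420,150:370],(400,400),interpolation=3)])[...,::-1])
E
```

```text
pos [0.4657 0.2727 0.1166] yaw_y 1.9 tilt [ 0.003  0.001 -1.   ] q6 0.28 F [ 0.1 -0.3  8.6] open 0.146 grip 61.4 t 5.37
shift [-0.0007 -0.0012 -0.0134] turn [ 0.2 -0.1  1.9]
```

View pics/b.png

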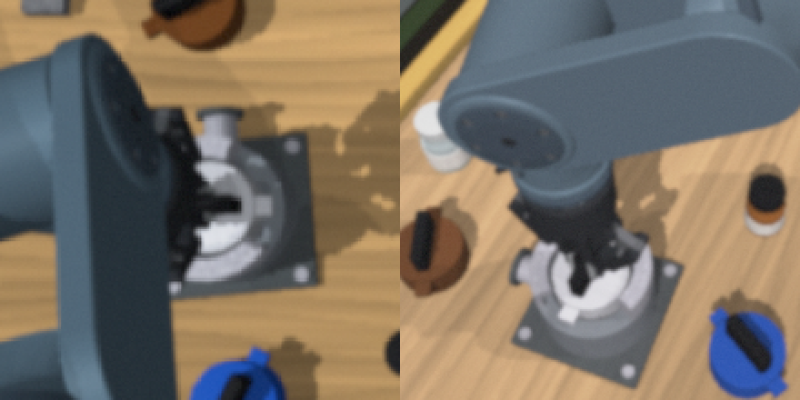

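The cover has turned about 87°; its lug is at (265,205) in the left half, clear of the claws. I'm lifting straight up.

servo_tool(series="1 0 0 -0.004 0 0 0; 1 0 0 -0.009 0 0 0; 1 0 0 -0.015 0 0 0; 1 0 0 -0.022 0 0 0; 1 0 0 -0.032 0 0 0; 1 0 0 -0.044 0 0 0; 1 0 0 -0.058 0 0 0; 1 0 0 -0.072 0 0 0; 1 0 0 -0.084 0 0 0; 1 0 0 -0.093 0 0 0; 1 0 0 -0.093 0 0 0")

```text
time_s: 6.38
eef_pos: [0.4655, 0.2726, 0.2108]
eef_rot: [0.001, 0.696, 0.718, 0.002]
wrist_force: [-0.6, 0.1, -2.1]
opening: 0.148
grasp_force: 60.1
```

```bash
python3 d.py .602 -.023 .20 0; python3 - <<'E'
from h import *
t=snap('top');s=snap('side'); cv2.imwrite('pics/c.png',np.hstack([cv2.resize(t['img'][100:320,60:280],(400,400),interpolation=3),cv2.resize(s['img'][180:420,150:390],(400,400),interpolation=3)])[...,::-1])
E
```

```text
pos [0.4655 0.2726 0.2108] yaw_y 1.9 tilt [ 0.004  0.001 -1.   ] q6 0.28 F [-0.6  0.1 -2.1] open 0.148 grip 60.1 t 6.38
shift [-0.2999  0.1268  0.011 ] turn [ 0.2 -0.1  1.9]
```

View pics/c.png

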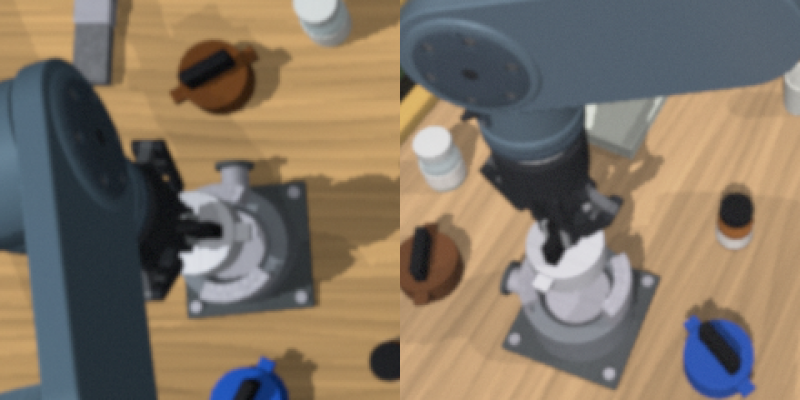

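The cover hangs upright in the fingers at (565,245) right, and the wrist reads 2.1 N, which is its weight. I'm carrying it to the tray.

servo_tool(series="1 -0.010 0.004 0 0 0 0; 1 -0.033 0.014 0 0 0 0; 1 -0.065 0.028 0 0 0 0; 1 -0.1 0.042 0 0 0 0; 1 -0.135 0.057 0 0 0 0; 1 -0.17 0.072 0 0 0 0; 1 -0.205 0.087 0 0 0 0; 1 -0.24 0.101 0 0 0 0; 1 -0.27 0.114 0 0 0 0; 1 -0.29 0.123 0 0 0 0; 1 -0.3 0.127 0 0 0 0; 1 -0.3 0.127 0 0 0 0")

```text
time_s: 7.48
eef_pos: [0.6011, -0.0261, 0.2071]
eef_rot: [-0.001, 0.697, 0.717, -0.001]
wrist_force: [0.1, 1.0, -2.2]
opening: 0.148
grasp_force: 60.0
```

```bash
python3 d.py .602 -.023 .077 0; python3 - <<'E'
from h import *
t=snap('top');s=snap('side'); cv2.imwrite('pics/e.png',np.hstack([cv2.resize(t['img'][80:260,260:440],(400,400),interpolation=3),cv2.resize(s['img'][110:330,170:390],(400,400),interpolation=3)])[...,::-1])
W=cloud(t);p=W[120:218,300:400].reshape(-1,3); h=np.histogram(p[:,2],np.arange(-.01,.26,.01)); print(h[0])
E
```

```text
pos [ 0.6011 -0.0261  0.2071] yaw_y 1.7 tilt [-0.002 -0.    -1.   ] q6 -0.27 F [ 0.1  1.  -2.2] open 0.148 grip 60.0 t 7.48
shift [0.0031 0.0012 0.1301] turn [-0.1  0.   1.7]
[ 449 1030  154   91    0    0    0    0    0    0    0    0    0    0
    2   16   18  349  284   31   40   28    0    1   27   26]
```

View pics/e.png

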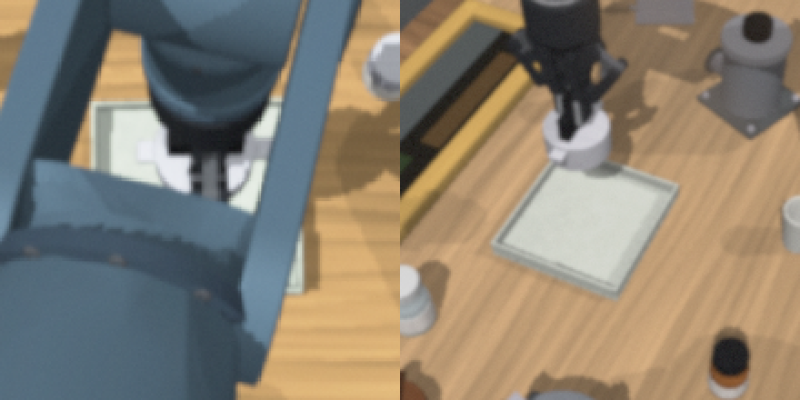

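The cover is held above the tray, upright ((575,135) right). I'm lowering it close to the floor.

servo_tool(series="1 0 0 0.01 0 0 0; 1 0 0 0.025 0 0 0; 1 0 0 0.043 0 0 0; 1 0 0 0.06 0 0 0; 1 0 0 0.077 0 0 0; 1 0 0 0.092 0 0 0; 1 0 0 0.104 0 0 0; 1 0 0 0.112 0 0 0; 1 0 0 0.118 0 0 0; 1 0 0 0.12 0 0 0; 1 0 0 0.12 0 0 0")

```text
time_s: 8.5
eef_pos: [0.601, -0.0232, 0.0881]
eef_rot: [-0.0, 0.695, 0.719, -0.0]
wrist_force: [0.0, 0.2, -1.3]
opening: 0.147
grasp_force: 60.1
```

```bash
python3 d.py .602 -.023 .075 0
```

```text
pos [ 0.601  -0.0232  0.0881] yaw_y 1.9 tilt [-0.  0. -1.] q6 -0.27 F [ 0.   0.2 -1.3] open 0.147 grip 60.1 t 8.5
shift [0.0002 0.001  0.0131] turn [-0.  -0.   1.9]
```

servo_tool(series="1 0 0 0.003 0 0 0; 1 0 0 0.006 0 0 0; 1 0 0 0.008 0 0 0; 1 0 0 0.010 0 0 0; 1 0 0 0.0115 0 0 0; 1 0 0 0.0115 0 0 0")

```text
time_s: 9.0
eef_pos: [0.6008, -0.0235, 0.0764]
eef_rot: [-0.0, 0.696, 0.718, -0.0]
wrist_force: [-0.8, 0.2, -2.1]
opening: 0.149
grasp_force: 60.1
```

servo_tool(series="1 0 0 0.0007 0 0 0; 1 0 0 0.0014 0 0 0; 1 0 0 0.0014 0 0 0")

```text
time_s: 9.25
eef_pos: [0.601, -0.0235, 0.0753]
eef_rot: [-0.0, 0.696, 0.718, -0.0]
wrist_force: [0.1, 0.9, -1.3]
opening: 0.148
grasp_force: 60.1
```

servo_tool(series="1 0 0 0.0005 0 0 0; 1 0 0 0.001 0 0 0; 1 0 0 0.001 0 0 0")

```text
time_s: 9.5
eef_pos: [0.6012, -0.0235, 0.0749]
eef_rot: [0.0, 0.696, 0.718, 0.0]
wrist_force: [-2.5, -0.6, 3.0]
opening: 0.145
grasp_force: 60.8
```

servo_tool(series="1 0 0 0.0005 0 0 0; 1 0 0 0.001 0 0 0; 1 0 0 0.001 0 0 0")

```text
time_s: 9.75
eef_pos: [0.6012, -0.0236, 0.0749]
eef_rot: [0.0, 0.696, 0.719, -0.0]
wrist_force: [-7.7, 0.7, 10.7]
opening: 0.153
grasp_force: 62.0
```

The cover touched the floor at z 0.0749. I'm relieving the force, then letting go and rising.

servo_tool(series="1 0 0 -0.0015 0 0 0; 1 0 0 -0.0015 0 0 0; 0.5 0 0 -0.0015 0 0 0; 0 0 0 -0.0015 0 0 0; 0 0 0 -0.0015 0 0 0; 0 0 0 -0.0015 0 0 0; 0 0 0 -0.0015 0 0 0")

```text
time_s: 10.33
eef_pos: [0.6011, -0.0235, 0.0748]
eef_rot: [0.0, 0.696, 0.718, -0.0]
wrist_force: [-0.2, -0.0, -0.0]
opening: 0.498
grasp_force: 0.0
```

servo_tool(series="0 0 0 -0.005 0 0 0; 0 0 0 -0.015 0 0 0; 0 0 0 -0.035 0 0 0; 0 0 0 -0.06 0 0 0; 0 0 0 -0.09 0 0 0; 0 0 0 -0.12 0 0 0; 0 0 0 -0.15 0 0 0; 0 0 0 -0.165 0 0 0; 0 0 0 -0.17 0 0 0; 0 0 0 -0.17 0 0 0")

```text
time_s: 11.17
eef_pos: [0.6019, -0.0237, 0.2474]
eef_rot: [0.002, 0.696, 0.718, 0.001]
wrist_force: [-0.9, -0.1, 0.2]
opening: 0.503
grasp_force: 0.0
```

```bash
python3 d.py .602 -.023 .075 0; python3 - <<'E'
from h import *
t=snap('top');s=snap('side'); cv2.imwrite('pics/f.png',np.hstack([cv2.resize(t['img'][80:260,260:440],(400,400),interpolation=3),cv2.resize(s['img'][110:330,170:390],(400,400),interpolation=3)])[...,::-1])
W=cloud(s);m=(abs(W[...,0]-.601)<.06)&(abs(W[...,1]+.023)<.06)&(W[...,2]>.05)&(W[...,2]<.09)
b=m&(s['img'].max(-1)<60); p=W[b]; print(len(p),np.median(p,0).round(4),np.percentile(p[:,2],[90,98]).round(4))
E
```

```text
pos [ 0.6019 -0.0237  0.2474] yaw_y 1.9 tilt [ 0.004 -0.001 -1.   ] q6 -0.27 F [-0.9 -0.1  0.2] open 0.503 grip 0.0 t 11.17
shift [ 0.0009 -0.0006  0.1724] turn [0.2 0.1 1.9]
156 [ 0.5941 -0.018   0.0678] [0.0706 0.0717]
```

View pics/f.png

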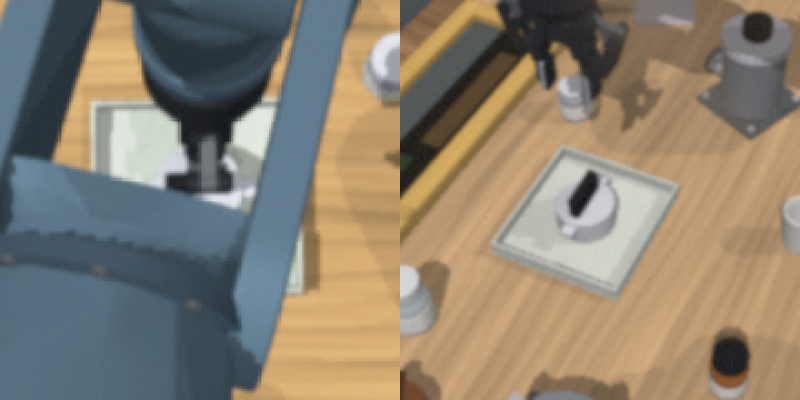

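The cover stands flat in the middle of the large tray with the bar on top ((587,210) right; bar top z≈0.070). The gripper is clear, so I'm handing in.

```bash
python3 -c "
from bench import ctrl
print(ctrl.hand_in())"
```

```text
the job is handed in; nothing more can be done
None
```

The job is handed in at about 11 s of the 48 s allowed: the cover was turned free, lifted out and set flat in the large tray with the bar on top, the gripper is clear, and the tall pot was not touched; the hand-in returned no verdict.

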